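Try two rolling-pin collars on the fit gauge and sort them

TASK

Two spare wooden collars for the rolling pin look alike but have different holes. Sort them by their fit on the upright steel pin of the fit gauge: slide the collar that fits over the pin all the way down onto its seat and leave it there, and lay the collar whose hole is too narrow for the pin flat in the little square wooden tray.

Things in the scene. Friction and masses are not known exactly. Their poses are not given: they have to be found in the camera images.
- collar_wide: Loose plain light-wood ring with the wide hole, which goes over the gauge pin with room to spare: outer diameter 56 mm, hole 32 mm right through, height 28 mm, 50 g. It lies flat on the worktop, hole upright. Origin: centre of its underside; z is the axis of the hole.
- collar_narrow: Loose plain light-wood ring of the same outside (diameter 56 mm, height 28 mm, 60 g) with a narrow hole of 14 mm, too small for the gauge pin. It lies flat on the worktop. Origin: centre of its underside; z is the axis of the hole. The two collars may lie in either place.
- gauge: Fit gauge, fixed on the worktop: round wooden foot of 90 mm diameter and 12 mm height, on it a wooden seat of 48 mm diameter whose top is 24 mm above the worktop, and from that an upright steel pin of 22 mm diameter that rises to 74 mm above the worktop, its last 10 mm tapering to 10 mm diameter. Origin: centre of the foot's underside, on the pin's axis; z up. A collar that is fully down has its underside on the seat.
- tray: Small open square tray of dark wood, fixed on the worktop: 100 x 100 mm outside, 14 mm high, walls 5 mm thick, inside 90 x 90 mm, its flat floor 5 mm above the worktop. Origin: centre of its underside; x and y along its sides, z up. Tray and gauge may stand in either place.

How it is judged:
At the end, for the whole second after the job is handed in: Wide-holed collar down on the gauge's seat: underside within 6 mm of it, centre within 10 mm of the pin's axis. Narrow-holed collar in the tray: centre within 28 mm of the tray's, underside under 14 mm above the tray's. Both level within 10 degrees, released, at rest (horizontal distance between collar_wide and gauge below 0.01 m and z of collar_wide in the frame of gauge between 0.018 and 0.03 m and angle between each of collar_wide, collar_narrow's own z axis and vertical below 0.175 rad and linear speed of each of collar_wide, collar_narrow below 0.02 m/s and horizontal distance between collar_narrow and tray below 0.028 m and z of collar_narrow in the frame of tray below 0.014 m); the robot touches nothing.
It also fails if it takes over 69 s, if anything falls off the work surface, if the arm or the gripper's body presses on something with over 40 N, if the wrist force passes 120 N, or if a joint passes its speed limit or range.

ROBOT

A 7-joint arm with a two-finger parallel gripper is mounted at the origin on a cart in front of the work surface, level with it; the furniture and walls round the work are solid. World frame = base frame: x ahead of the robot, y to its left, z up, the work surface at z = 0. Lengths are in m, angles in rad, forces in N, time in s.
With the tool pointing down it reaches from about 0.425 to 0.925 m from the base axis. Payload 6.8 kg.
Tool frame: the origin (TCP) lies on the centre line of the jaws, within the pads' length; the fingertips stand bot.finger_overhang ahead of it and the grasp point (between the pads) lies 3 mm ahead of it (bot.finger_overhang is the distance from the TCP to the fingertips, in m); z points along the fingers, y is the direction in which the jaws open and shut (so a half turn about z gives the same grasp; the last joint's range is limited). The gripper opens to 85 mm and grips with 20 to 120 N. Pads are 22 mm wide; open, the fingers measure 114 mm over their backs; the gripper's body (76 mm by 85 mm) begins 54 mm behind the grasp point. The pads swing forward as they close: fully open they stand 13 mm farther back than shut.
Start: joints at [1.211, 0.477, 0.022, 1.555, -0.011, 1.109, -0.083], TCP at [0.168, -0.654, 0.253] pointing down, gripper open.
Joint ranges: [-2.96, 2.96], [-0.34, 2.1], [-1.41, 1.46], [0.24, 2.44], [-1.37, 4.51], [0.17, 1.92], [-2.96, 2.96]. Speed limits (rad/s): [2.39, 2.39, 3.14, 3.14, 3.14, 3.14, 3.14].

INTERFACE

Orientations are given as a unit quaternion [w, x, y, z].
In Python, from station import bot gives the robot as it stands.
- The arm moves only by the tool drive_tool, never from a script. Its argument "increments" is text: rows parted by semicolons, each of 4 numbers parted by spaces: the shift along the world's x, y, z in m, then the turn about the world's z in rad. In form: tx ty tz spin; .... A call has 1 to 12 rows; each row shifts and turns the commanded pose from where the row before left it; what a row does not reach is not made up. A row lasts 1/12 s, in which the tool goes at most 41.7 mm and 7.16 degrees, less where a joint would pass 70% of its speed; a pose out of reach is approached as far as the arm can. A call is refused whole if a number of a shift passes 0.0417 or a number of a turn 0.125, either way. A call with a gripper value outside its range is refused whole. "grip" is the opening, from 0 (shut) to 1 (fully open), set as the call begins (left out, the last holds). The fingers move at their own pace and stop on an object; "squeeze" is the grip in N (left out, the last holds). Time passes only in rows, so rows that do not move let the fingers close. It gives the time, the measured TCP pose, the force and the opening at its end, in the units of the state.
- bot.get_obs(): the state, without advancing time (a new reading comes with each control period).
- bot.read_camera(name): name is "scene" or "top"; returns the picture (384x512x3 uint8, red, green, blue); there is no depth.
- bot.calibration(name): a dict with "fx", "fy", "cx", "cy" (pixels), "camera_from_world" (4x4, takes a point from world to camera coordinates). Camera axes: x right, y down, z forward; pixel columns grow to the right and rows downward; lengths in m; the calibration is good to about 2 mm. A picture is of the moment at which its call begins. calibration takes no time and is no camera call.
- bot.hand_in(): hands the job in, once; it reports no verdict.
The state is a dict: "t": time; "q": joint angles; "joint_vel": joint speeds; "joint_torque": joint torques, N m; "eef_pos": TCP position; "tool_rot": TCP orientation; "contact_force": force on the tool from outside, world axes, zero at the start; "torque": the same for the moment, N m; "gripper_width": opening from 0.0 (shut) to 1.0 (fully open).
Only numpy, scipy, OpenCV 4.12 (cv2) and the standard library are available. Lean on these libraries where they do the work, as an engineer would, in place of code of your own. Each camera call takes 0.05 s, during which the arm holds its last target.

## Working session

There is one attempt and no reset: what is moved stays moved. The work goes in short steps, Python scripts to look and compute and a tool call to move; the robot and the scene stay as the last step left them, time stands still between calls to the robot, and variables do not carry over. Pictures are saved under pics/ and viewed, and the job is handed in when it is done.

Besides the shell and the picture viewer there is one more tool, called after "Call:" by a JSON object that holds its "op" and its "data", one argument or row to a line. drive_tool: Moves the arm, as the interface text tells. Its arguments: {"type":"object","properties":{"increments":{"type":"string"},"grip":{"type":"number"},"squeeze":{"type":"number"}},"required":["increments"]}

```bash
mkdir -p pics; ls
cat > h.py <<'E'
import numpy as np,cv2
from station import bot
def snap(n,f):
    im=bot.read_camera(n); cv2.imwrite('pics/'+f,im[:,:,::-1]); return im
def px2w(n,u,v,z):
    c=bot.calibration(n);T=np.array(c["camera_from_world"]);R=T[:3,:3];t=T[:3,3]
    o=-R.T@t; d=R.T@np.array([(u-c["cx"])/c["fx"],(v-c["cy"])/c["fy"],1])
    return o+d*(z-o[2])/d[2]
def w2px(n,p):
    c=bot.calibration(n);T=np.array(c["camera_from_world"]);q=T[:3,:3]@np.array(p)+T[:3,3]
    return q[0]/q[2]*c["fx"]+c["cx"],q[1]/q[2]*c["fy"]+c["cy"]
E
python3 - <<'E'
from h import *
snap("top","t0.png");snap("scene","s0.png")
print(bot.get_obs(),bot.finger_overhang)
for n in("top","scene"):print(bot.calibration(n))
E
```

```text
pics
{'t': 0.1, 'q': array([ 1.21087255,  0.47769722,  0.02233762,  1.55637794, -0.01148352,
        1.10929107, -0.08304892]), 'joint_vel': array([-0.00226322, -0.00141199, -0.0019787 , -0.00254142, -0.00015418,
        0.00115633, -0.00090168]), 'joint_torque': array([ 4.26403261e-03, -5.97757673e+01,  1.61367383e+00, -2.81954759e+01,
        1.28026385e-02,  4.98461479e-03,  1.75301625e-05]), 'eef_pos': array([ 0.16805289, -0.65322056,  0.25242566]), 'tool_rot': array([-8.05302143e-04,  9.92078038e-01,  1.25620417e-01, -1.68270166e-04]), 'contact_force': array([ 0.00325327,  0.12765195, -0.55417006]), 'torque': array([-0.01684126,  0.02720139,  0.00751708]), 'gripper_width': 1.0010886415540707} 0.022
{'fx': 354.28558536920536, 'fy': 354.28558536920536, 'cx': 255.50350423913386, 'cy': 193.72389834046132, 'camera_from_world': array([[ 0.00194846, -0.99997474, -0.00683553, -0.00678832],
       [-0.99795466, -0.00150767, -0.06390786,  0.52909245],
       [ 0.06389594,  0.00694607, -0.99793239,  0.84652013],
       [ 0.        ,  0.        ,  0.        ,  1.        ]])}
{'fx': 379.82443245599103, 'fy': 379.82443245599103, 'cx': 253.57011744050817, 'cy': 192.90588586697598, 'camera_from_world': array([[-0.63707871, -0.77067514,  0.01380398,  0.34450852],
       [-0.4555195 ,  0.36198769, -0.81330615,  0.27092667],
       [ 0.62179796, -0.52442801, -0.58167221,  0.54608823],
       [ 0.        ,  0.        ,  0.        ,  1.        ]])}
```

View pics/t0.png

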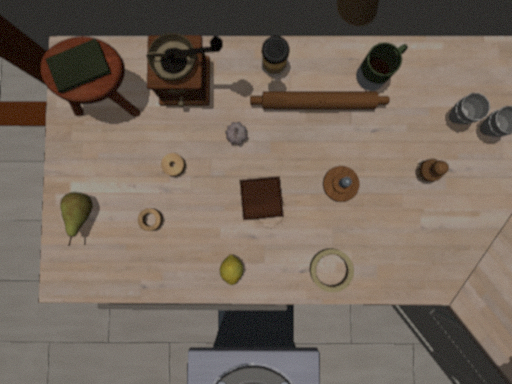

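View pics/s0.png

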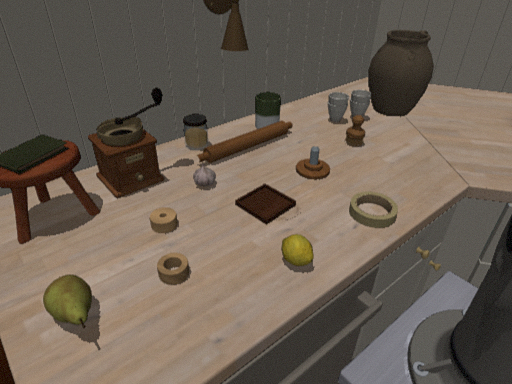

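Top view: the wide collar is near (150,219), narrow near (173,164), tray (262,198), gauge (341,183). I'll enlarge these.

Run:
```python
from h import *
im=cv2.imread('pics/t0.png')
def c(x,y,w=40):return cv2.resize(im[y-w//2:y+w//2,x-w//2:x+w//2],None,fx=300/w,fy=300/w,interpolation=cv2.INTER_CUBIC)
o=np.hstack([np.vstack([c(150,220),c(262,198,60)]),np.vstack([c(173,164),c(341,184,60)])])
cv2.imwrite('pics/z0.png',np.clip(o*1.8,0,255).astype('uint8'))
```

```text
(no output)
```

View pics/z0.png

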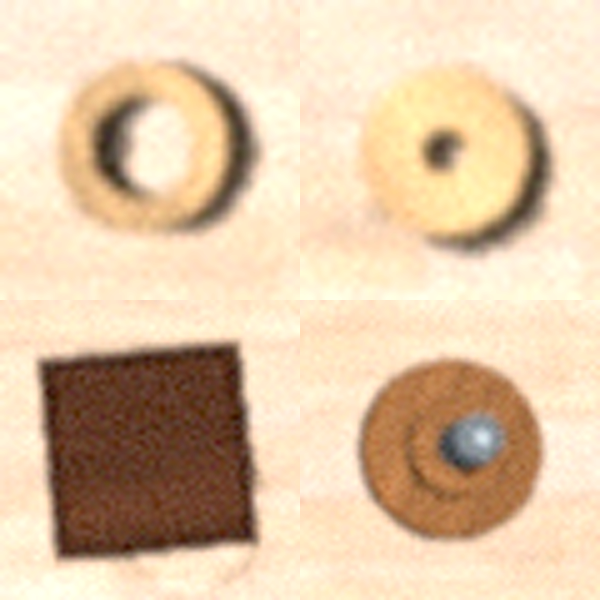

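Run:
```python
from h import *
for k,u,v,z in[("wide",148.8,219.1,.028),("narrow",171.8,163.8,.028),("tray",261.1,197.7,.014),("foot",340.7,183.3,.012),("pin",346.5,180,.074)]:
    p=px2w("top",u,v,z);print(k,p.round(4),np.hypot(*p[:2]).round(3), np.round(w2px("scene",p),1))
c=[px2w("top",231.5+a/5,167.5+b/5,.014)[:2] for a,b in[(40,60),(238,43),(257,243),(58,257)]]
print([ (np.degrees(np.arctan2(*(c[i]-c[i-1])[::-1])).round(1),np.linalg.norm(c[i]-c[i-1]).round(3)) for i in range(4)])
im=cv2.imread('pics/s0.png')
def c(x,y,w=60):return cv2.resize(im[y-w//2:y+w//2,x-w//2:x+w//2],None,fx=300/w,fy=300/w,interpolation=cv2.INTER_CUBIC)
o=np.hstack([np.vstack([c(173,267),c(265,203,80)]),np.vstack([c(163,220),c(313,163)])])
cv2.imwrite('pics/z1.png',np.clip(o*1.8,0,255).astype('uint8'))
```

```text
wide [0.467 0.25  0.028] 0.53 [173.5 262.3]
narrow [0.6007 0.197  0.028 ] 0.632 [163.5 214.7]
tray [ 0.5196 -0.0195  0.014 ] 0.52 [266.1 199.8]
foot [ 0.5553 -0.2147  0.012 ] 0.595 [313.1 166.4]
pin [ 0.5571 -0.2134  0.074 ] 0.597 [314.9 145.4]
[(np.float64(5.5), np.float64(0.097)), (np.float64(-85.0), np.float64(0.097)), (np.float64(-174.7), np.float64(0.098)), (np.float64(94.1), np.float64(0.097))]
```

View pics/z1.png

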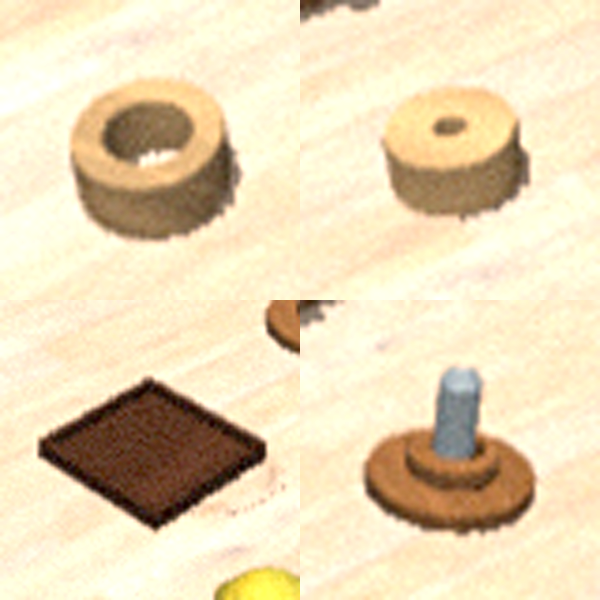

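Call:
{"op": "drive_tool", "data": {
  "increments": "0.015 0.015 0 0;0.025 0.025 0 -0.06;0.028 0.026 0 -0.06;0.028 0.026 0 -0.05;0.028 0.026 0 0;0.028 0.026 0 0;0.028 0.026 0 0;0.028 0.026 0 0;0.028 0.026 0 0;0.028 0.026 0 0;0.028 0.026 0 0;0.015 0.03 0 0",
  "grip": 1,
  "squeeze": 40
}}

```text
t: 1.1
eef_pos: [0.478, -0.3479, 0.253]
tool_rot: [-0.0, 0.999, 0.042, 0.001]
contact_force: [0.5, 0.1, -0.2]
gripper_width: 0.997
```

Call:
{"op": "drive_tool", "data": {
  "increments": "0.01 0.035 0 0;0 0.04 0 0;0 0.04 0 0;0 0.04 0 0;0 0.04 0 0;0 0.04 0 0;0 0.04 0 0;0 0.04 0 0;0 0.04 0 0;0 0.04 0 0;0 0.04 0 0;0 0.04 0 0"
}}

```text
t: 2.1
eef_pos: [0.4846, 0.127, 0.2532]
tool_rot: [0.0, 0.999, 0.041, -0.0]
contact_force: [1.0, 0.5, 0.0]
gripper_width: 1.002
```

Call:
{"op": "drive_tool", "data": {
  "increments": "-0.006 0.03 -0.02 0;-0.006 0.03 -0.02 0;-0.006 0.03 -0.02 0;0 0.025 -0.02 0;0 0.008 -0.025 0;0 0 -0.03 0;0 0 -0.02 0;0 0 0 0"
}}

```text
t: 2.77
eef_pos: [0.4643, 0.2468, 0.0942]
tool_rot: [0.002, 0.999, 0.041, -0.004]
contact_force: [0.4, -0.4, -0.5]
gripper_width: 0.999
```

Run:
```python
from h import *
a=snap("top","t1.png");b=snap("scene","s1.png")
print(bot.get_obs()["eef_pos"])
def c(im,x,y,w=100):return cv2.resize(im[y-w//2:y+w//2,x-w//2:x+w//2],None,fx=4,fy=4,interpolation=cv2.INTER_CUBIC)
o=np.hstack([c(a,150,220),c(b,173,250)])[:,:,::-1]
cv2.imwrite('pics/z2.png',np.clip(o*1.8,0,255).astype('uint8'))
```

```text
[0.46678504 0.24802789 0.09803327]
```

View pics/z2.png

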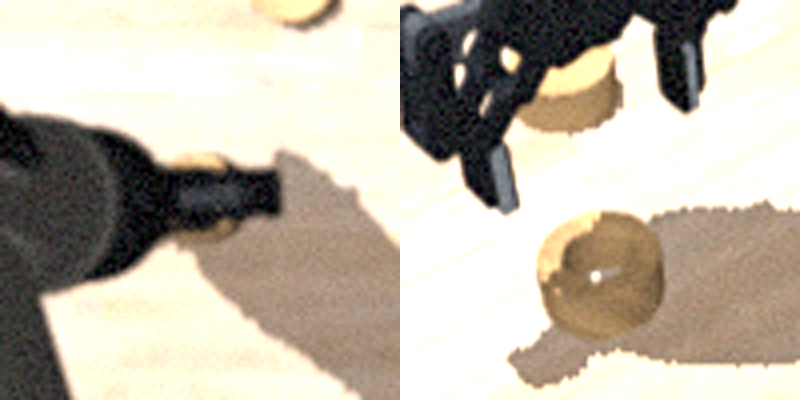

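Run:
```python
from h import *
for z in(.076,.082,.088):
  for s in(0.0425,0,-.0425):
    print(z,s,np.round(w2px("scene",[.467+.004,.248+s,z]),1))
```

```text
0.076 0.0425 [148.1 251.9]
0.076 0 [170.4 241.1]
0.076 -0.0425 [191.2 231. ]
0.082 0.0425 [147.6 249.3]
0.082 0 [170.  238.6]
0.082 -0.0425 [190.9 228.5]
0.088 0.0425 [147.  246.7]
0.088 0 [169.6 236. ]
0.088 -0.0425 [190.6 226. ]
```

Call:
{"op": "drive_tool", "data": {
  "increments": "0 0.002 -0.02 0;0 0 -0.02 0;0 0 -0.012 0;0 0 -0.01 0;0 0 0 0;0 0 0 0"
}}

```text
t: 3.37
eef_pos: [0.4675, 0.2504, 0.0368]
tool_rot: [-0.0, 0.999, 0.041, 0.0]
contact_force: [0.7, 0.6, 0.2]
gripper_width: 0.996
```

Call:
{"op": "drive_tool", "data": {
  "increments": "0 0 0 0;0 0 0 0;0 0 0 0;0 0 0 0;0 0 0 0;0 0 0 0;0 0 0 0;0 0 0 0;0 0 0 0;0 0 0 0",
  "grip": 0,
  "squeeze": 40
}}

```text
t: 4.2
eef_pos: [0.4678, 0.2507, 0.0378]
tool_rot: [-0.0, 0.999, 0.041, 0.001]
contact_force: [-2.6, -1.5, 10.4]
gripper_width: 0.637
```

```bash
cat > z.py <<'E'
import sys
from h import *
n,ux,uy,vx,vy=sys.argv[1],*map(int,sys.argv[2:6])
a=snap("top","t%s.png"%n);b=snap("scene","s%s.png"%n)
print(bot.get_obs()["eef_pos"],bot.get_obs()["contact_force"],bot.get_obs()["t"])
def c(im,x,y,w=80):return cv2.resize(im[y-w//2:y+w//2,x-w//2:x+w//2],None,fx=5,fy=5,interpolation=cv2.INTER_CUBIC)
o=np.hstack([c(a,ux,uy),c(b,vx,vy)])[:,:,::-1]
cv2.imwrite('pics/z%s.png'%n,np.clip(o*1.8,0,255).astype('uint8'))
E
python3 z.py 3 150 220 173 250
```

```text
[0.46783733 0.25066102 0.03783587] [-2.02298296 -1.28240826  9.98095286] 4.3
```

View pics/z3.png

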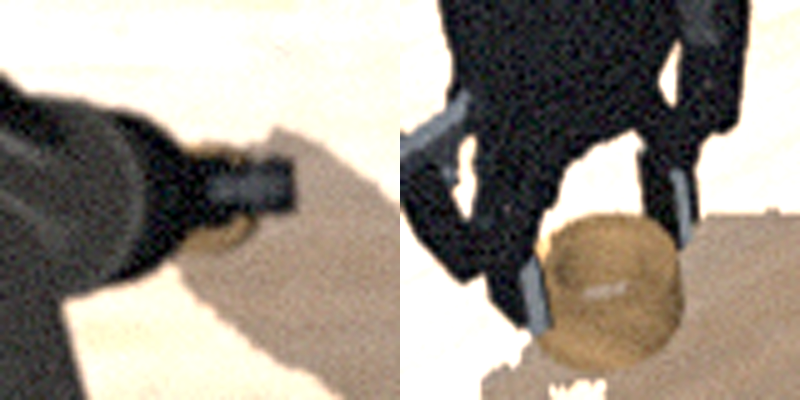

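Call:
{"op": "drive_tool", "data": {
  "increments": "0 0 0.01 0;0 0 0.02 0;0 0 0.03 0;0 0 0.03 0;0 -0.01 0.03 0;0.006 -0.03 0.01 0;0.008 -0.036 0 0;0.008 -0.036 0 0;0.008 -0.036 0 0;0.008 -0.036 0 0;0.008 -0.036 0 0;0.008 -0.036 0 0"
}}

```text
t: 5.3
eef_pos: [0.5212, -0.0076, 0.1673]
tool_rot: [0.0, 0.999, 0.041, 0.0]
contact_force: [0.5, -0.2, -1.1]
gripper_width: 0.633
```

Call:
{"op": "drive_tool", "data": {
  "increments": "0.008 -0.036 0 0;0.008 -0.036 0 0;0.008 -0.036 0 0;0.008 -0.036 0 0;0.003 -0.034 0 0;0 -0.02 0 0;0 -0.01 0 0;0 0 0 0;0 0 0 0;0 0 0 0"
}}

```text
t: 6.13
eef_pos: [0.5564, -0.2111, 0.1665]
tool_rot: [-0.001, 0.999, 0.042, 0.0]
contact_force: [0.4, 0.1, -1.2]
gripper_width: 0.633
```

```bash
python3 z.py 4 350 185 314 130
```

```text
[ 0.55652358 -0.21124828  0.16651977] [ 0.10824694 -0.37142682 -0.53511877] 6.2333
```

View pics/z4.png

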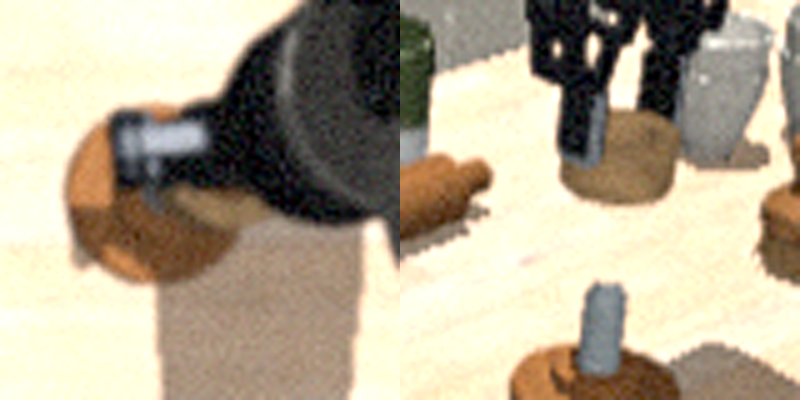

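```bash
python3 - <<'E'
from h import *
def sil(x,y,z):
    th=np.linspace(0,6.28,200);P=[w2px("scene",[x+.028*np.cos(t),y+.028*np.sin(t),zz]) for t in th for zz in(z,z+.028)]
    P=np.array(P);P=(P-[274,90]+.5)*5+[400,0];return P.min(0).round(1),P.max(0).round(1)
print(sil(.5565,-.2112,.1287))
print(sil(.5535,-.2112,.1287),sil(.5565,-.2142,.1287))
# pin silhouette z .03-.064 sides
for x,y in((.5565,-.2142),(.5565,-.2112),(.5535,-.2142)):
    th=np.linspace(0,6.28,200);P=np.array([w2px("scene",[x+.011*np.cos(t),y+.011*np.sin(t),.05]) for t in th]);P=(P-[274,90]+.5)*5+[400,0];print(x,y,P.min(0).round(1),P.max(0).round(1))
    P=np.array([w2px("scene",[x+.045*np.cos(t),y+.045*np.sin(t),.012]) for t in th]);P=(P-[274,90]+.5)*5+[400,0];print(P.min(0).round(1),P.max(0).round(1))
E
python3 -c "
import cv2;im=cv2.imread('pics/s4.png')[80:200,254:374];cv2.imwrite('pics/z4b.png',cv2.convertScaleAbs(cv2.resize(im,(600,600),interpolation=2),alpha=1.8))"
```

```text
(array([559., 105.]), array([682. , 207.8]))
(array([563.4, 106.9]), array([686.8, 210. ])) (array([563.3, 103.5]), array([686.2, 206.1]))
0.5565 -0.2142 [582.  310.3] [625.2 331.6]
[509.9 340.6] [682.5 430.7]
0.5565 -0.2112 [578. 312.] [621.2 333.4]
[505.9 342.4] [678.7 432.7]
0.5535 -0.2142 [586.3 312.5] [629.5 333.9]
[514.  342.8] [686.9 433.2]
```

View pics/z4b.png

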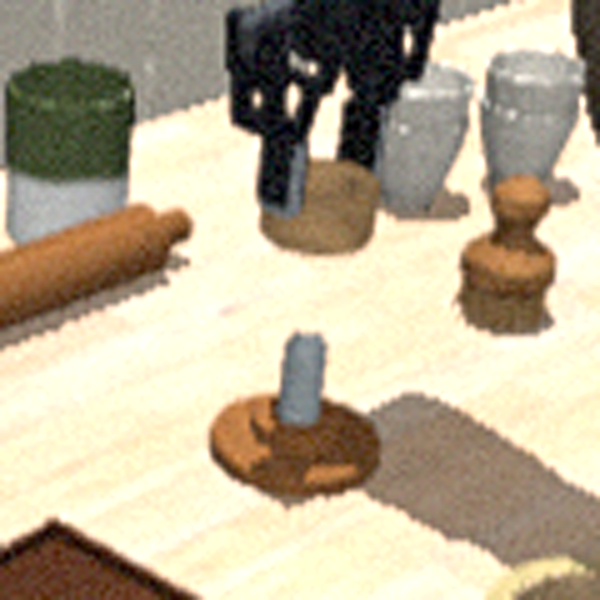

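Call:
{"op": "drive_tool", "data": {
  "increments": "0 -0.003 0 0;0 0 -0.015 0;0 0 -0.02 0;0 0 -0.01 0;0 0 -0.005 0;0 0 -0.005 0;0 0 -0.005 0;0 0 -0.005 0;0 0 0 0;0 0 0 0"
}}

```text
t: 7.07
eef_pos: [0.5562, -0.2168, 0.1014]
tool_rot: [0.0, 0.999, 0.041, 0.0]
contact_force: [-0.5, -0.0, -0.6]
gripper_width: 0.632
```

```bash
python3 z.py 5 350 185 314 150
```

```text
[ 0.55648354 -0.21684749  0.10173681] [1.08273679 0.59776451 0.1659986 ] 7.1667
```

View pics/z5.png

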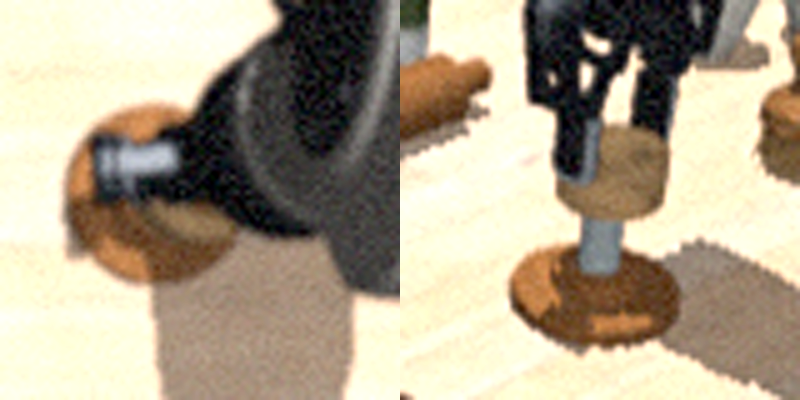

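Call:
{"op": "drive_tool", "data": {
  "increments": "0 0.0025 0 0;0 0 -0.005 0;0 0 -0.005 0;0 0 -0.005 0;0 0 -0.005 0;0 0 -0.005 0;0 0 -0.005 0;0 0 -0.004 0;0 0 -0.003 0;0 0 0 0;0 0 0 0"
}}

```text
t: 8.08
eef_pos: [0.5561, -0.2142, 0.0641]
tool_rot: [-0.0, 0.999, 0.041, -0.0]
contact_force: [-0.0, 0.7, -1.3]
gripper_width: 0.632
```

Nothing touched on the way down. About 2 mm of travel is left.

Call:
{"op": "drive_tool", "data": {
  "increments": "0 0 -0.0015 0;0 0 -0.001 0;0 0 0 0;0 0 0 0"
}}

```text
t: 8.42
eef_pos: [0.5564, -0.2143, 0.0621]
tool_rot: [0.0, 0.999, 0.041, 0.0]
contact_force: [-0.2, -0.5, 0.5]
gripper_width: 0.635
```

Call:
{"op": "drive_tool", "data": {
  "increments": "0 0 0 0;0 0 0 0;0 0 0 0;0 0 0 0;0 0 0 0;0 0 0 0;0 0 0 0;0 0 0 0",
  "grip": 1
}}

```text
t: 9.08
eef_pos: [0.5562, -0.2142, 0.0618]
tool_rot: [0.0, 0.999, 0.041, -0.0]
contact_force: [0.7, -0.2, 0.3]
gripper_width: 0.999
```

Call:
{"op": "drive_tool", "data": {
  "increments": "0 0 0.01 0;0 0 0.02 0;0 0 0.03 0;0 0 0.03 0;0 0.01 0.02 0;0.004 0.03 0 0;0.004 0.038 0 0;0.004 0.038 0 0;0.004 0.038 0 0;0.004 0.038 0 0;0.004 0.038 0 0;0.004 0.038 0 0"
}}

```text
t: 10.08
eef_pos: [0.5842, 0.0555, 0.1728]
tool_rot: [0.0, 0.999, 0.041, 0.0]
contact_force: [0.5, -0.2, 0.0]
gripper_width: 1.005
```

```bash
python3 z.py 6 345 185 314 150
```

```text
[0.58426413 0.06305199 0.173229  ] [ 0.44545769  0.06375252 -0.39877351] 10.1833
```

View pics/z6.png

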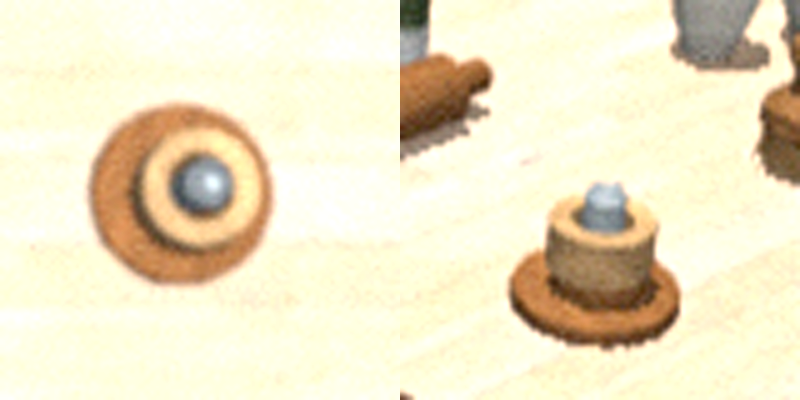

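The wide collar is level on the seat with the pin through it: ring centre (200,187) in the top crop, pin at (203,184). Next is the narrow collar.

Call:
{"op": "drive_tool", "data": {
  "increments": "0.004 0.03 0 0;0.004 0.036 0 0;0.004 0.036 0 0;0.004 0.025 -0.01 0;0 0.007 -0.02 0;0 0 -0.03 0;0 0 -0.02 0;0 0 -0.01 0;0 0 0 0;0 0 0 0;0 0 0 0"
}}

```text
t: 11.1
eef_pos: [0.6013, 0.188, 0.0835]
tool_rot: [-0.0, 0.999, 0.041, 0.001]
contact_force: [0.6, -0.3, 0.0]
gripper_width: 1.003
```

```bash
python3 z.py 7 173 164 165 200
```

```text
[0.60131499 0.1880316  0.08360873] [-0.6369594  -0.15550304  0.23083555] 11.2
```

View pics/z7.png

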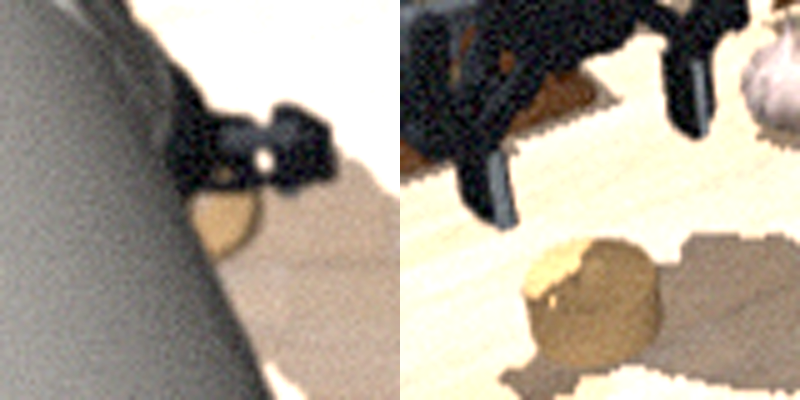

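Commanded y ended 9 mm short of the collar, so I'll correct that and descend 48 mm.

Call:
{"op": "drive_tool", "data": {
  "increments": "0 0.009 0 0;0 0 -0.01 0;0 0 -0.02 0;0 0 -0.01 0;0 0 -0.008 0;0 0 0 0;0 0 0 0"
}}

```text
t: 11.78
eef_pos: [0.5999, 0.1968, 0.0334]
tool_rot: [0.0, 0.999, 0.041, -0.0]
contact_force: [-0.2, -0.7, -0.1]
gripper_width: 1.002
```

Call:
{"op": "drive_tool", "data": {
  "increments": "0 0 0 0;0 0 0 0;0 0 0 0;0 0 0 0;0 0 0 0;0 0 0 0;0 0 0 0;0 0 0 0;0 0 0 0;0 0 0 0",
  "grip": 0,
  "squeeze": 40
}}

```text
t: 12.62
eef_pos: [0.6009, 0.197, 0.0351]
tool_rot: [-0.0, 0.999, 0.041, 0.001]
contact_force: [-1.2, -0.7, 5.3]
gripper_width: 0.633
```

Call:
{"op": "drive_tool", "data": {
  "increments": "0 0 0.01 0;0 0 0.02 0;0 0 0.03 0;0 0 0.02 0;-0.005 -0.01 0.01 0;-0.01 -0.025 0 0;-0.013 -0.035 0 0;-0.013 -0.035 0 0;-0.013 -0.035 0 0;-0.013 -0.035 0 0;-0.01 -0.025 0 0;0 0 0 0"
}}

```text
t: 13.62
eef_pos: [0.5194, -0.0112, 0.1231]
tool_rot: [0.002, 0.999, 0.036, -0.002]
contact_force: [-0.0, -0.0, -1.3]
gripper_width: 0.624
```

```bash
python3 z.py 8 262 198 265 185
```

```text
[ 0.52220079 -0.00514961  0.1238236 ] [0.42410788 0.83353107 0.28110272] 13.7167
```

View pics/z8.png

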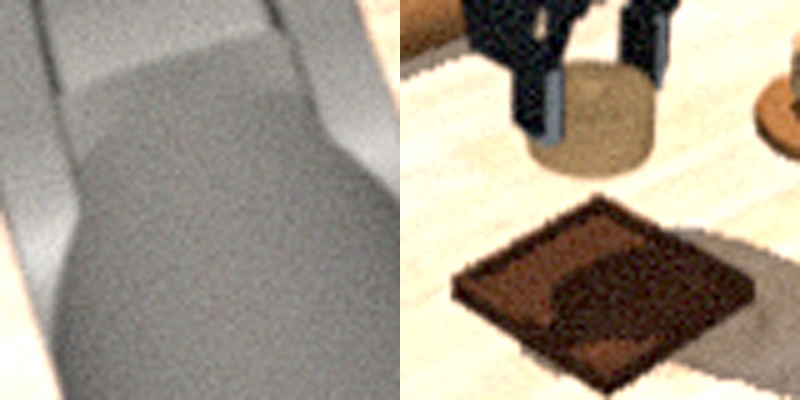

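Call:
{"op": "drive_tool", "data": {
  "increments": "-0.0025 -0.014 0 0;0 0 -0.015 0;0 0 -0.025 0;0 0 -0.015 0;0 0 -0.008 0;0 0 -0.005 0;0 0 0 0;0 0 0 0"
}}

```text
t: 14.38
eef_pos: [0.5212, -0.0166, 0.0562]
tool_rot: [-0.0, 0.999, 0.041, 0.0]
contact_force: [0.9, -0.4, -0.4]
gripper_width: 0.627
```

Call:
{"op": "drive_tool", "data": {
  "increments": "-0.0015 -0.003 0 0;0 0 -0.005 0;0 0 -0.005 0;0 0 -0.003 0;0 0 -0.002 0;0 0 0 0;0 0 0 0"
}}

```text
t: 14.97
eef_pos: [0.5191, -0.0202, 0.0406]
tool_rot: [-0.0, 0.999, 0.041, -0.0]
contact_force: [0.2, 0.5, -0.3]
gripper_width: 0.623
```

```bash
python3 z.py 9 262 198 265 185
```

```text
[ 0.51929644 -0.02014748  0.04087144] [-0.09488236 -0.29501482 -0.71452496] 15.0667
```

View pics/z9.png

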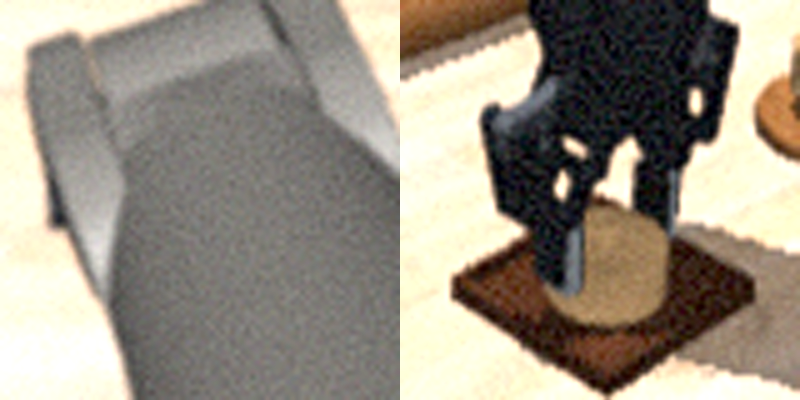

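Call:
{"op": "drive_tool", "data": {
  "increments": "0 0 0 0;0 0 0 0;0 0 0 0;0 0 0 0;0 0 0 0;0 0 0 0",
  "grip": 0.76
}}

```text
t: 15.57
eef_pos: [0.5192, -0.0202, 0.0409]
tool_rot: [0.0, 0.999, 0.041, 0.0]
contact_force: [1.3, -0.4, -0.4]
gripper_width: 0.759
```

Call:
{"op": "drive_tool", "data": {
  "increments": "0 0 0.01 0;0 0 0.02 0;0 0 0.03 0;0 0 0.03 0;0 0 0.03 0;0.01 0.03 0.01 0;0.01 0.035 0 0;0 0.04 0 0;0 0.04 0 0;0 0.04 0 0;0 0.03 0 0;0 0 0 0"
}}

```text
t: 16.57
eef_pos: [0.5378, 0.2036, 0.1723]
tool_rot: [-0.003, 0.999, 0.046, 0.001]
contact_force: [0.3, -0.4, 0.6]
gripper_width: 0.761
```

```bash
python3 z.py 10 262 198 285 185
```

```text
[0.53869957 0.19639875 0.17139167] [ 0.0718743  -1.24547973 -0.307077  ] 16.6667
```

View pics/z10.png

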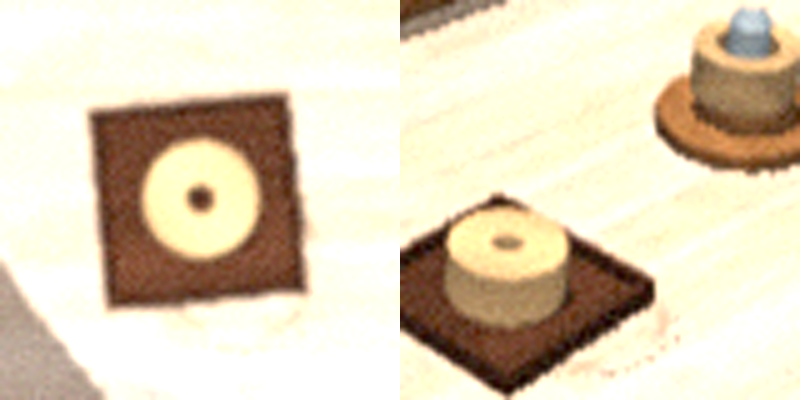

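View pics/s10.png

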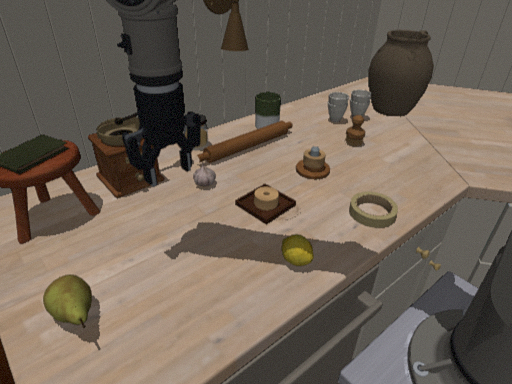

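The narrow collar is flat in the middle of the tray (ring centre (200,198) in the crop, tray centre about (198,200)). The wide collar is still seated on the gauge and the arm is clear of everything.

```bash
python3 -c "
from station import bot
print(bot.hand_in())"
```

```text
the job is handed in; nothing more can be done
None
```

Both collars are sorted and the job was handed in at about 16.7 s of the 69 s allowed. `hand_in` reports no verdict.

- **Wide collar:** I slid it over the pin, set it down on the gauge's seat and released it. It met no contact force on the way down. The pictures show it level and concentric with the pin to within about 2 mm.
- **Narrow collar:** I laid it flat in the tray and released it. In the last picture it is within about 2 mm of the tray's centre.
- **Forces and clearance:** The highest force I read at the end of a move was about 10 N, as the jaws closed on the wide collar. At hand-in the gripper was clear of everything.
- **Disagreements:** The arm ended some moves a few millimetres off the commanded position, 9 mm short in one case. I corrected each one before gripping or placing. No final check failed.

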